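Unlock the tongs and lift the hot egg out of the egg cooker

TASK

A boiled egg is still standing in the egg cooker and is too hot to touch. The kitchen tongs are locked shut: flip back the wire lock on their hinge so that they spring open, then pick them up by the black grips, close the tips on that egg and lift it out of its seat, well clear of the cooker. Finish while still holding it up steadily in the tongs: do not put it down or let go, never touch it with the gripper, and leave the egg cups and the salt shaker where they are.

Things in the scene. Friction and masses are not known exactly. Their poses are not given: they have to be found in the camera images.
- tongs: Steel kitchen tongs lying flat on the worktop, 275 mm long over all (reaching 233 mm ahead of the pivot), 28 mm high, 170 g. This is the pose of their hinge head (40 mm wide): origin on the worktop at the pivot, x runs along the middle line to the tips, y to the left arm, z up.
- tongs_grip (a point): Point on the tongs' middle line between the black grips, 105 mm ahead of the pivot, 14 mm above the underside. The grips are 66 mm long (along x), 27 mm high; over their outsides: 32 mm shut, 42 mm on the egg, 62 mm sprung open. Squeezed only to 54 to 58 mm, their spring (about 8 N a side) holds the tongs balanced in the fingers with the tips still open wider than the egg.
- tongs_tips (a point): Point on the tongs' middle line between the hollowed tips, 215 mm ahead of the pivot, 12.5 mm above the underside: an egg held well has its centre here. The tips are 23 mm high and 36 mm long (197 to 233 mm ahead of the pivot); between their rear edges they leave 70 mm when sprung open, 58 mm when the grips are squeezed to 56 mm.
- tongs_left (a joint): Angle of the left arm about the head, rad: about 0.02 shut (locked), 0.15 sprung fully open, about 0.055 when closed on the egg. A spring opens it (about 8 N at each grip); the right arm mirrors it. It cannot open while the lock is down.
- tongs_lock (a joint): Angle of the wire lock, rad: near 0 lying forward over the arms (locked), past 0.6 clear of the arms, so that they spring open; 1.8 folded right back. It pivots about the line parallel to the tongs' y axis 12 mm ahead of the tongs' origin and 14 mm up; it needs under 1 N at its ball and stays where it is left. Its wire crosses over the arms 34 mm up, 44 mm ahead of the origin.
- lock_ball (a point): Centre of the smooth black 15 mm ball that raises the wire lock, on a stem, 52 mm from the lock's pivot axis. When locked it stands on the middle line 26 mm ahead of the tongs' origin, 64 mm above the worktop. It swings back towards the hinge end: pushed some 40 mm that way from the front with closed fingertips, it opens the lock.
- egg: The hot brown boiled egg in the cooker: 44 mm across, 57 mm tall, 60 g, standing blunt end down. Origin at the middle of its underside, z up through its upper end. Hard-boiled: a firm squeeze does it no harm.
- egg_center (a point): Centre of that egg, 28.5 mm above its underside; its widest level.
- egg_cooker: White round egg cooker, fixed, 168 mm across (190 mm over the two side handles), top plate 50 mm above the worktop, with three wire ring seats 42 mm across that stand 12 mm higher. Origin at the middle of its underside; the seat with the egg lies 47 mm from the middle on its -x side, where the dial is. The other two seats are empty.
- seat (a point): Middle of the mouth of the ring seat that holds the egg, 62 mm above the worktop; the egg's underside sinks about 11 mm below it.
- egg_cup_full: White egg cup with another egg standing in it, 47 mm across, 81 mm tall over the egg; not to be disturbed. Origin at the middle of its underside.
- egg_cup_empty: Empty white egg cup, 47 mm across, 46 mm tall; not to be disturbed. Origin at the middle of its underside.
- salt_shaker: Glass salt shaker with a grey cap, 44 mm across, 90 mm tall; not to be disturbed. Origin at the middle of its underside.
There are look-alikes about, which are no part of the job. What is shaped like the egg but orange is not meant.

How it is judged:
On the way, in this order (a step that is already met when the one before it is completed fails the run):
1. the lock is flipped up and the tongs have sprung open, lying on the worktop (value of joint tongs_lock above 0.5 rad and value of joint tongs_left above 0.12 rad and height (world z) of tongs below 0.02 m), for 0.2 s.
2. the tongs are picked up by their grips, the egg still in its seat (contact force between the fingers and tongs above 1 N and height (world z) of tongs above 0.03 m and distance between egg and seat below 0.02 m and distance between the grasp point and tongs_grip below 0.045 m), for 0.2 s.
3. the tongs are closed on the egg (contact force between egg and tongs above 1 N and distance between egg_center and tongs_tips below 0.03 m), for 0.1 s.
At the end, for the whole second after the job is handed in: The gripper holds the tongs and only the tongs hold the egg (its centre within 30 mm of the point between the tips), at rest, egg centre over 120 mm above the worktop and its underside over 30 mm above its seat's mouth; neither touches the cooker, nor the gripper the egg (all of step 3 and height (world z) of egg_center above 0.12 m and z of egg in the frame of seat above 0.03 m and contact force between the fingers and tongs above 1 N and height (world z) of tongs above 0.05 m and contact force between each of egg, tongs and egg_cooker below 0.05 N and contact force between egg and the fingers below 0.05 N and linear speed of egg below 0.03 m/s and distance between the grasp point and tongs_grip below 0.045 m); the arm keeps its last pose, push and grip.
It fails at once if the gripper or arm touches the hot egg (contact force between egg and the fingers above 0.3 N or contact force between egg and the arm above 0.3 N).
It fails at once if the egg falls down (height (world z) of egg_center below 0.065 m).
It fails at once if an egg cup or the salt shaker is shoved aside (distance of any of egg_cup_full, egg_cup_empty, salt_shaker from where it was at the start of the episode above 0.03 m).
It also fails if it takes over 48 s, if anything falls off the work surface, if the arm or the gripper's body presses on something with over 40 N, if the wrist force passes 120 N, or if a joint passes its speed limit or range.

ROBOT

A 6-joint arm with a two-finger parallel gripper is mounted at the origin on a cart in front of the work surface, level with it; the furniture and walls round the work are solid. World frame = base frame: x ahead of the robot, y to its left, z up, the work surface at z = 0. Lengths are in m, angles in rad, forces in N, time in s.
With the tool pointing down it reaches from about 0.425 to 1.125 m from the base axis. Payload 14.9 kg.
Tool frame: the origin (TCP) lies between the finger pads; the fingertips stand arm.tips_ahead ahead of it and the grasp point (between the pads) is the TCP (arm.tips_ahead is the distance from the TCP to the fingertips, in m); z points along the fingers, y is the line along which they close (so a half turn about z gives the same grasp; the last joint's range is limited). The gripper opens to 91 mm and grips with 3 to 60 N. Pads are 32 mm wide; open, the fingers measure 118 mm over their backs; the gripper's body (76 mm by 178 mm) begins 60 mm behind the grasp point.
Start: joints at [-1.351, 0.379, 1.734, -0, 1.028, -0.033], TCP at [0.175, -0.678, 0.233] pointing down, gripper open.
Joint ranges: [-2.77, 2.77], [-0.74, 2.19], [0, 2.66], [-1.06, 4.2], [0.31, 2.87], [-3.08, 3.08]. Speed limits (rad/s): [1.89, 1.89, 2.39, 3.14, 3.14, 3.14].

INTERFACE

Orientations are given as a unit quaternion [w, x, y, z].
In Python, from bench import readout, vision, ticket, arm gives the robot as it stands.
- The arm moves only by the tool move_arm, never from a script. Its argument "plan" is a list of rows, each a list of 4 numbers: the shift along the world's x, y, z in mm, then the turn about the world's z in degrees. A call has exactly 10 rows; each row shifts and turns the commanded pose from where the row before left it; what a row does not reach is not made up. A row lasts 1/10 s, in which the tool goes at most 50 mm and 8.59 degrees, less where a joint would pass 70% of its speed; a pose out of reach is approached as far as the arm can. A call with a gripper value outside its range is refused whole. "hand" is the finger opening in mm, from 0 to 91.2, set as the call begins (left out, the last holds). The fingers move at their own pace and stop on an object; "squeeze" is the grip in N (left out, the last holds). Time passes only in rows, so rows that do not move let the fingers close, or fill a call up. It gives the time, the measured TCP pose, the force, the opening and the grip force at its end, in the units of the state.
- readout.observe(): the state, without advancing time (a new reading comes with each control period).
- vision.grab_frame(name): name is "scene" or "top"; returns a dict with "img" (480x640x3 uint8, blue, green, red), "range_z" (480x640 float32, m along the optical axis (not along the pixel's ray), 0 where there is no reading), "K" (3x3 intrinsics, pixels), "distortion" ([k1, k2, p1, p2, k3] as OpenCV has them; the pictures are not rectified), "position" and "attitude" of the camera in the world. Camera axes: x right, y up, looking along -z (the intrinsics and any distortion apply to the point x, -y, -z); pixel columns grow to the right and rows downward; lengths in m; the calibration is good to about 2 mm. A picture is of the moment at which its call begins.
- ticket.sign_off(): hands the job in; it is judged then, once.
Trained networks look in a picture, given as the dict that the camera call returned (one of the last four; its "shot" number tells which), for a name from the list of things; names that differ only in an ending like _2 or _b are one class to them, and where a whole thing is asked for, a point or a joint stands for the part that bears it (a point fixed in the world has none). Each returns a list of dicts, best first, with "score" (0 to 1); they miss things now and then, are a little off and sometimes report something else, mostly with a low value. They report only what shows in the picture. A call takes as long as a camera call. They do not tell look-alikes from the thing itself.
- vision.cut_out(label, picture): "mask" (480x640 bool, what is visible of it) and "xy" ([column, row] in pixels, amid what is visible of it).
- vision.pinpoint(label, picture): "xy" ([column, row] in pixels: a listed point, or the origin of a listed thing).
The state is a dict: "time": time; "joint_pos": joint angles; "joint_vel": joint speeds; "tau": joint torques, N m; "eef_pos": TCP position; "orientation": TCP orientation; "wrist_force": force on the tool from outside, world axes, zero at the start; "moment": the same for the moment, N m; "grip_width": opening from 0.0 (shut) to 1.0 (fully open); "grasp_force": force on a finger pad.
Only numpy, scipy, OpenCV 4.12 (cv2) and the standard library are available. Lean on these libraries where they do the work, as an engineer would, in place of code of your own. Each camera call takes 0.05 s, during which the arm holds its last target. There are 200 camera calls.

## Working session

There is one attempt and no reset: what is moved stays moved. The work goes in short steps, Python scripts to look and compute and a tool call to move; the robot and the scene stay as the last step left them, time stands still between calls to the robot, and variables do not carry over. Pictures are saved under pics/ and viewed, at most 10 in all, crops included, and the job is handed in when it is done.

Besides the shell and the picture viewer there is one more tool, called after ">>>" in YAML: its name, and indented under it one key for each argument. move_arm: Moves the arm, as the interface text tells. Its arguments: {"type":"object","properties":{"plan":{"type":"array","items":{"type":"array","items":{"type":"number"}}},"hand":{"type":"number"},"squeeze":{"type":"number"}},"required":["plan"]}

```bash
mkdir -p pics; cat > h.py <<'E'
import numpy as np, cv2
from scipy.spatial.transform import Rotation as R
from bench import readout, vision, ticket, arm
def ray(f,uv):
    p=cv2.undistortPoints(np.array(uv,float).reshape(-1,1,2),f["K"],np.array(f["distortion"]))[:,0]
    d=np.c_[p[:,0],-p[:,1],-np.ones(len(p))]
    q=np.array(f["attitude"]); 
    M=R.from_quat(q[[1,2,3,0]]).as_matrix() if q.size==4 else q.reshape(3,3)
    return np.array(f["position"]), d@M.T   # d per unit of range_z
def atz(f,uv,z):
    o,d=ray(f,uv); return o+d*((z-o[2])/d[:,2])[:,None]
def cloud(f,mask):
    v,u=np.nonzero(mask&(f["range_z"]>0)); o,d=ray(f,np.c_[u,v]); return o+d*f["range_z"][v,u][:,None]
E
python3 - <<'E'
from h import *
s=readout.observe(); print(s["time"],s["eef_pos"],s["orientation"],arm.tips_ahead)
for n in("top","scene"):
    f=vision.grab_frame(n); cv2.imwrite(f"pics/{n}0.png",f["img"]); print(n,f["position"],f["attitude"])
    for l in("tongs","tongs_grip","tongs_tips","lock_ball","egg","egg_center","egg_cooker","egg_cup_full","egg_cup_empty","salt_shaker"):
        r=vision.cut_out(l,f) if l in("egg","tongs","lock_ball") else []
        p=vision.pinpoint(l,f)
        print(l,[(np.round(x["xy"]),round(x["score"],2)) for x in p[:4]],"cut",[(np.round(x["xy"]),round(x["score"],2),x["mask"].sum(),np.round(np.median(cloud(f,x["mask"]),0),3)) for x in r[:4]])
E
```

```text
0.0 [ 0.17498571 -0.67735927  0.23226522] [-5.67234695e-04  9.92021143e-01  1.26070320e-01 -6.60832339e-05] 0.019
top [ 0.32668952 -0.04254841  1.2673721 ] [ 0.7174125   0.07729062 -0.07318971 -0.6884684 ]
tongs [(array([222., 322.]), 0.94)] cut [(array([212., 302.]), 0.93, np.int64(997), array([0.437, 0.197, 0.026]))]
tongs_grip [(array([207., 278.]), 0.74)] cut []
tongs_tips [(array([196., 229.]), 0.56)] cut []
lock_ball [(array([210., 310.]), 0.72)] cut [(array([212., 311.]), 0.7, np.int64(94), array([0.427, 0.19 , 0.045])), (array([396., 237.]), 0.63, np.int64(351), array([ 0.582, -0.188,  0.099]))]
egg [(array([394., 240.]), 0.88), (array([255., 274.]), 0.73), (array([205., 274.]), 0.28)] cut [(array([397., 238.]), 0.64, np.int64(269), array([ 0.581, -0.187,  0.102])), (array([254., 272.]), 0.6, np.int64(324), array([0.499, 0.105, 0.047]))]
egg_center [(array([396., 235.]), 0.72), (array([253., 274.]), 0.67)] cut []
egg_cooker [(array([400., 226.]), 0.59)] cut []
egg_cup_full [] cut []
egg_cup_empty [(array([473., 249.]), 0.69), (array([475., 284.]), 0.59), (array([397., 237.]),
[... 181 characters left out ...]
52., 209.]), 0.8, np.int64(1240), array([0.472, 0.208, 0.02 ]))]
tongs_grip [(array([258., 208.]), 0.92)] cut []
tongs_tips [(array([287., 190.]), 0.98)] cut []
lock_ball [(array([235., 208.]), 0.63)] cut []
egg [(array([276., 235.]), 0.58), (array([359., 289.]), 0.51)] cut [(array([277., 226.]), 0.76, np.int64(209), array([0.503, 0.096, 0.044])), (array([359., 278.]), 0.6, np.int64(279), array([ 0.582, -0.201,  0.097]))]
egg_center [(array([360., 278.]), 0.52), (array([276., 227.]), 0.49)] cut []
egg_cooker [(array([376., 300.]), 0.59)] cut []
egg_cup_full [(array([399., 353.]), 0.55)] cut []
egg_cup_empty [(array([367., 376.]), 0.73)] cut []
salt_shaker [(array([354., 221.]), 0.85)] cut []
```

View pics/top0.png

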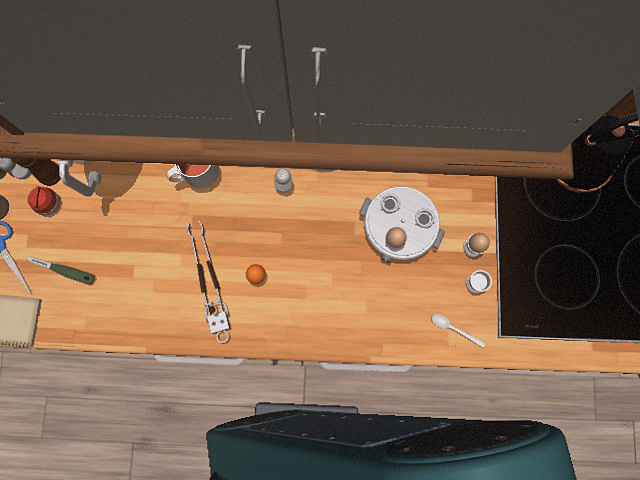

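View pics/scene0.png

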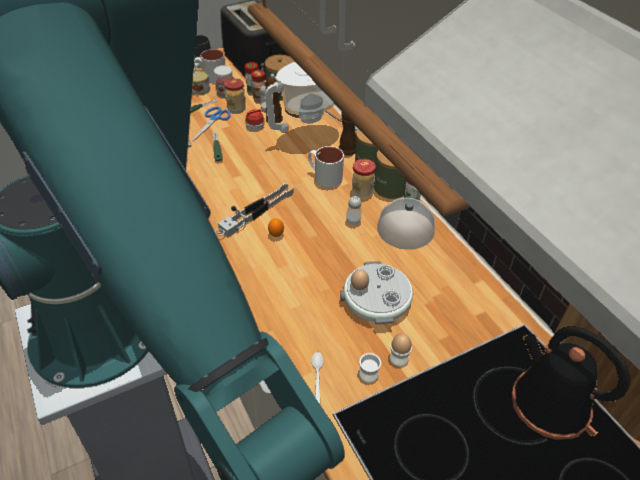

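Candidates for the egg are three. The brown one in the cooker is at top (397,238), the orange look-alike at (255,273) and the brown one in the egg cup at (479,243). The description fits (397,238), in the cooker seat on the dial side. The tongs run from the head at (218,322) to the tips at (196,226).

```bash
python3 - <<'E'
from h import *
f=vision.grab_frame("top"); g=vision.grab_frame("scene")
a=cv2.resize(f["img"][205:355,170:250],None,fx=4,fy=4,interpolation=cv2.INTER_CUBIC)
b=cv2.resize(f["img"][180:280,350:450],None,fx=4,fy=4,interpolation=cv2.INTER_CUBIC)
im=np.zeros((600,800,3),np.uint8); im[:,:320]=a; im[:400,340:740]=b; cv2.imwrite("pics/crop.png",im)
def tri(p,q):
    (o1,d1),(o2,d2)=ray(f,p),ray(g,q); d1=d1[0]/np.linalg.norm(d1[0]);d2=d2[0]/np.linalg.norm(d2[0])
    s=np.linalg.lstsq(np.c_[d1,-d2],o2-o1,rcond=None)[0]; A=o1+s[0]*d1;B=o2+s[1]*d2; return np.round((A+B)/2,4),round(np.linalg.norm(A-B),4)
for l,i in(("tongs_grip",0),("tongs_tips",0),("lock_ball",0),("egg_center",0)):
    P=vision.pinpoint(l,f);Q=vision.pinpoint(l,g)
    for p in P[:2]:
        for q in Q[:2]: print(l,p["xy"],q["xy"],tri(p["xy"],q["xy"]))
print("tongs origin",[(p["xy"],atz(f,p["xy"],0)) for p in vision.pinpoint("tongs",f)])
for n,F in(("top",f),("scene",g)):
    m=max(vision.cut_out("tongs",F),key=lambda r:r["score"])["mask"]; c=cloud(F,m); c=c[(c[:,2]>.003)&(c[:,2]<.04)]
    mu=c.mean(0);u,s,vt=np.linalg.svd((c-mu)[:,:2]); t=(c-mu)[:,:2]@vt[0]; print(n,"axis",vt[0],"deg",np.degrees(np.arctan2(vt[0,1],vt[0,0])),"ends",mu[:2]+vt[0]*t.min(),mu[:2]+vt[0]*t.max(),np.ptp(t))
    for r in vision.cut_out("egg",F)[:3]:
        c=cloud(F,r["mask"]); 
        if c[:,1].mean()>0: continue
        c=c[c[:,2]>.06]
        from scipy.optimize import least_squares
        # ellipsoid 22,22,28.5 center z .0795
        S=least_squares(lambda x:np.linalg.norm((c-np.array([x[0],x[1],x[2]]))/[.022,.022,.0285],axis=1)-1,[*c.mean(0)[:2],.08],loss="soft_l1",f_scale=.05)
        print(n,"egg",r["xy"],S.x,S.cost/len(c),c[:,2].max())
    for l in("egg_cup_empty","egg_cup_full","salt_shaker","egg_cooker"):
        for r in vision.cut_out(l,F)[:2]: c=cloud(F,r["mask"]); print(l,r["xy"],round(r["score"],2),np.round(c.min(0),3),np.round(c.max(0),3))
z=f["range_z"]; m=np.zeros_like(z,bool); m[100:175,150:560:20]=1; c=cloud(f,m); print("cabinet zmin",c[c[:,2]>.25].min(0))
s=readout.observe(); q=s["orientation"]; print("tool axes",R.from_quat(q[[1,2,3,0]]).as_matrix().round(3))
E
```

```text
tongs_grip [205.2, 276.3] [256.8, 210.2] (array([0.4974, 0.2214, 0.0031]), np.float64(0.0017))
tongs_tips [195.3, 232.1] [285.6, 189.0] (array([0.5956, 0.2466, 0.0235]), np.float64(0.008))
lock_ball [207.2, 308.2] [234.2, 208.9] (array([0.4245, 0.2004, 0.0545]), np.float64(0.0049))
egg_center [397.6, 235.6] [276.1, 228.7] (array([ 0.4707, -0.1536,  0.3039]), np.float64(0.137))
egg_center [397.6, 235.6] [358.2, 277.6] (array([ 0.5852, -0.1923,  0.0937]), np.float64(0.0029))
egg_center [251.8, 276.2] [276.1, 228.7] (array([0.5041, 0.1144, 0.0195]), np.float64(0.0108))
egg_center [251.8, 276.2] [358.2, 277.6] (array([ 0.6324,  0.09  , -0.2186]), np.float64(0.2302))
tongs origin [([218.9, 322.8], array([[0.39575463, 0.18374527, 0.        ]])), ([477.2, 281.8], array([[ 0.50940861, -0.38345329,  0.        ]]))]
top axis [-0.93708276 -0.34910729] deg -159.56727704291606 ends [0.60871465 0.2585434 ] [0.3751303  0.17152227] 0.24926757948505307
egg_cup_empty [482.6, 282.7] 0.67 [ 0.483 -0.4   -0.002] [ 0.529 -0.355  0.053]
egg_cup_full [478.4, 244.5] 0.93 [ 0.565 -0.395 -0.003] [ 0.607 -0.349
[... 287 characters left out ...]
44322394 ends [0.62073565 0.25758685] [0.37488126 0.16862278] 0.2614555115036309
scene egg [358.0, 276.5] [ 0.58919753 -0.18993759  0.08288318] 0.0016623820571203252 0.11620379365986122
egg_cup_empty [369.3, 371.1] 0.86 [ 0.484 -0.403 -0.002] [ 0.552 -0.327  0.054]
egg_cup_full [401.3, 350.1] 0.89 [ 0.567 -0.398 -0.   ] [ 0.613 -0.357  0.086]
egg_cup_full [352.9, 212.8] 0.75 [0.694 0.033 0.002] [0.734 0.07  0.096]
salt_shaker [353.0, 210.6] 0.91 [0.694 0.034 0.007] [0.729 0.07  0.096]
egg_cooker [381.4, 294.7] 0.97 [ 0.544 -0.302  0.001] [ 0.737 -0.11   0.078]
cabinet zmin [ 0.59675587 -0.36804249  0.45152338]
tool axes [[ 0.968  0.25  -0.   ]
 [ 0.25  -0.968 -0.   ]
 [-0.     0.    -1.   ]]
```

View pics/crop.png

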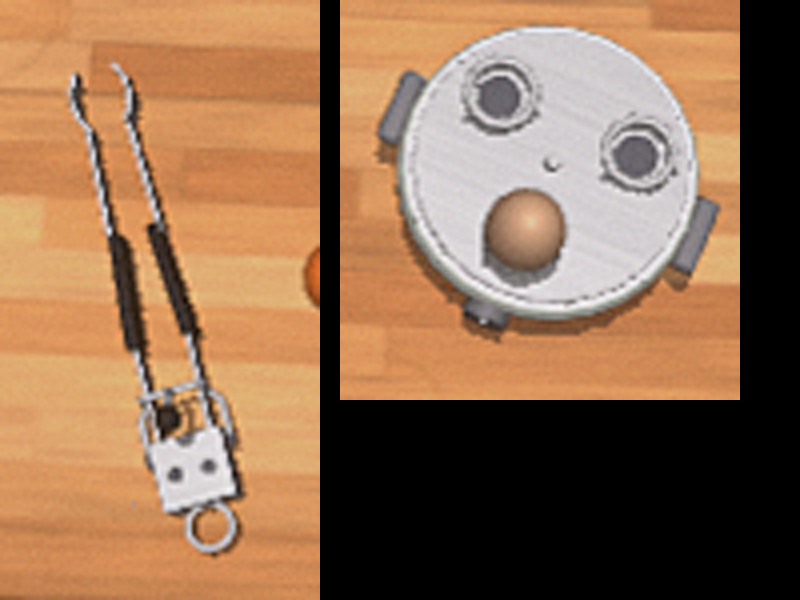

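The crop shows the tongs locked, with the wire across at (212,302) and the ball at (212,309.5). The grips' mid is near (208,277) and the tips' ends are at (189,224) and (199,221). On the right is the brown egg in the cooker's dial-side seat, which is the one meant.

```bash
python3 - <<'E'
from h import *
from scipy.optimize import least_squares
f=vision.grab_frame("top")
px=lambda x,y:(170+(x+.5)/4-.5,205+(y+.5)/4-.5)
# (crop px, height, local x, local y)  crops: mean of left/right handled as single points on midline
obs=[((95.5,70),.022,.231,0),((137.5,231),.026,.138,0),((164,342.5),.026,.072,0),((167,418),.064,.026,0),((193,470),.028,None,0),((212,528),.014,None,0)]
W=[(atz(f,[px(*o[0])],o[1])[0],o) for o in obs]
def res(p):
    c,s=np.cos(p[2]),np.sin(p[2]); r=[]
    for w,o in W:
        d=w[:2]-p[:2]; r.append(-s*d[0]+c*d[1])
        if o[2] is not None: r.append(c*d[0]+s*d[1]-o[2])
    return np.array(r)*1e3
S=least_squares(res,[.4,.18,.3],loss="soft_l1",f_scale=2); print(S.x,np.degrees(S.x[2]),S.fun.round(1))
for w,o in W: print(w.round(4))
c,s=np.cos(S.x[2]),np.sin(S.x[2])
for n,l in(("ball",.026),("grip",.105),("tips",.215)): print(n,S.x[0]+c*l,S.x[1]+s*l)
px2=lambda x,y:(350+(x-340+.5)/4-.5,180+(y+.5)/4-.5)
for p,z in(((526,230),.085),((526,230),.08),((499,97),.062),((637,155),.062),((550,165),.05)): print("cooker",p,atz(f,[px2(*p)],z).round(4))
for r in vision.cut_out("egg",f)[:3]: 
    v,u=np.nonzero(r["mask"]); print((u.min()+u.max())/2,(v.min()+v.max())/2,np.ptp(u),np.ptp(v))
E
```

```text
[0.39481715 0.18065506 0.31891284] 18.272359651985 [ 0.8  0.7 -1.3 -2.3 -0.8  0.1  1.3  0.8  0.1 -0.1]
[0.6146 0.254  0.022 ]
[0.5241 0.222  0.026 ]
[0.4635 0.2025 0.026 ]
[0.4199 0.1903 0.064 ]
[0.3956 0.1811 0.028 ]
[0.3658 0.1709 0.014 ]
ball 0.4195061495357014 0.18880695002716297
grip 0.49452272004219655 0.2135761678073845
tips 0.5989761726461771 0.2480649520583259
cooker (526, 230) [[ 0.5851 -0.1908  0.085 ]]
cooker (526, 230) [[ 0.5862 -0.1914  0.08  ]]
cooker (499, 97) [[ 0.6635 -0.178   0.062 ]]
cooker (637, 155) [[ 0.6341 -0.2532  0.062 ]]
cooker (550, 165) [[ 0.6296 -0.2078  0.05  ]]
255.0 273.5 18 19
395.5 237.0 19 20
```

>>> move_arm:
  plan:
    - [16,14,0,0]
    - [32,28,0,0]
    - [32,28,0,0]
    - [32,28,0,0]
    - [32,28,0,0]
    - [32,28,0,0]
    - [32,28,0,0]
    - [32,28,0,0]
    - [32,28,0,0]
    - [16,14,0,0]
  hand: 0
  squeeze: 10

```text
time: 3.65
eef_pos: [0.4652, -0.4228, 0.233]
orientation: [-0.0, 0.992, 0.127, 0.0]
wrist_force: [-0.5, -0.8, -0.6]
grip_width: 0.158
grasp_force: 0.0
```

>>> move_arm:
  plan:
    - [0,20,0,0.4]
    - [0,40,0,0.4]
    - [0,40,0,0.4]
    - [0,40,0,0.4]
    - [0,40,0,0.4]
    - [0,40,0,0.4]
    - [0,40,0,0.4]
    - [0,40,0,0.4]
    - [0,40,0,0.4]
    - [0,20,0,0.2]

```text
time: 4.65
eef_pos: [0.4615, -0.0632, 0.2327]
orientation: [-0.0, 0.987, 0.16, -0.0]
wrist_force: [-0.2, 1.1, 0.2]
grip_width: 0.01
grasp_force: 0.0
```

>>> move_arm:
  plan:
    - [-1,20,0,0]
    - [-1,40,0,0]
    - [-1,40,-10,0]
    - [-1,40,-15,0]
    - [-1,40,-20,0]
    - [0,40,-25,0]
    - [0,30,-25,0]
    - [0,14,-20,0]
    - [0,0,-10,0]
    - [0,0,0,0]

```text
time: 5.65
eef_pos: [0.4566, 0.1975, 0.1069]
orientation: [0.0, 0.987, 0.159, -0.001]
wrist_force: [-0.1, -0.3, 1.0]
grip_width: 0.007
grasp_force: 0.0
```

>>> move_arm:
  plan:
    - [0,3,-11,0]
    - [0,0,-15,0]
    - [0,0,-5,0]
    - [0,0,0,0]
    - [-6,-2,0,0]
    - [-8,-3,0,0]
    - [-8,-3,0,0]
    - [-8,-2,0,0]
    - [0,0,0,0]
    - [0,0,0,0]

```text
time: 6.65
eef_pos: [0.4285, 0.1914, 0.078]
orientation: [-0.0, 0.987, 0.159, 0.001]
wrist_force: [1.8, 0.5, 8.7]
grip_width: 0.027
grasp_force: 10.0
```

>>> move_arm:
  plan:
    - [-5,-2,0,0]
    - [-6,-2,0,0]
    - [-6,-2,0,0]
    - [-6,-2,0,0]
    - [-4,-1,0,0]
    - [0,0,0,0]
    - [0,0,0,0]
    - [0,0,25,0]
    - [0,0,30,0]
    - [0,0,30,0]

```text
time: 7.65
eef_pos: [0.4009, 0.1821, 0.1627]
orientation: [0.0, 0.987, 0.159, -0.0]
wrist_force: [0.8, 0.1, -0.4]
grip_width: 0.007
grasp_force: 0.0
```

>>> move_arm:
  plan:
    - [20,-20,10,0]
    - [20,-40,0,0]
    - [20,-40,0,0]
    - [10,-40,0,0]
    - [0,-30,0,0]
    - [0,-20,0,0]
    - [0,-10,0,0]
    - [0,0,0,0]
    - [0,0,0,0]
    - [0,0,0,0]
  hand: 91

```text
time: 8.65
eef_pos: [0.4711, -0.0169, 0.1719]
orientation: [-0.0, 0.987, 0.159, -0.0]
wrist_force: [1.0, 0.6, 0.6]
grip_width: 0.853
grasp_force: 0.0
```

```bash
python3 - <<'E'
from h import *
f=vision.grab_frame("top")
a=cv2.resize(f["img"][205:355,150:290],None,fx=4,fy=4,interpolation=cv2.INTER_CUBIC); cv2.imwrite("pics/open.png",a)
E
```

```text
(no output)
```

View pics/open.png

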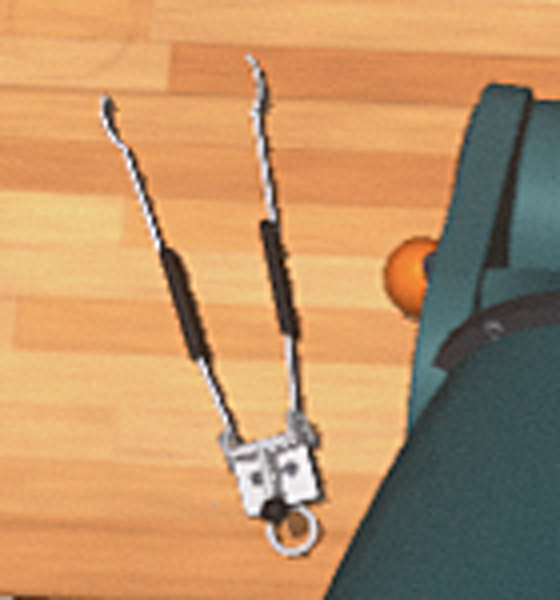

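The lock is folded back (ball at crop (272,508), over the ring) and the arms are sprung open, with tips at crop (105,97) and (250,60). I'll refit the pose.

```bash
python3 - <<'E'
from h import *
from scipy.optimize import least_squares
f=vision.grab_frame("top")
px=lambda x,y:(150+(x+.5)/4-.5,205+(y+.5)/4-.5)
mid=lambda a,b:((a[0]+b[0])/2,(a[1]+b[1])/2)
obs=[(mid((105,97),(250,60)),.022,.230),(mid((170,250),(268,222)),.026,.138),(mid((199,360),(290,337)),.026,.072),((276,477),.028,None),((293,533),.014,None)]
W=[(atz(f,[px(*o[0])],o[1])[0],o) for o in obs]
def res(p):
    c,s=np.cos(p[2]),np.sin(p[2]); r=[]
    for w,o in W:
        d=w[:2]-p[:2]; r.append(-s*d[0]+c*d[1])
        if o[2] is not None: r.append(c*d[0]+s*d[1]-o[2])
    return np.array(r)*1e3
S=least_squares(res,[.4,.18,.3],loss="soft_l1",f_scale=2); print(S.x,np.degrees(S.x[2]),S.fun.round(1))
c,s=np.cos(S.x[2]),np.sin(S.x[2])
for n,l in(("grip",.105),("tips",.215)): print(n,S.x[0]+c*l,S.x[1]+s*l)
g=[atz(f,[px(*p)],.026)[0][:2] for p in((170,250),(268,222),(199,360),(290,337))]; print("widths",np.linalg.norm(g[0]-g[1]),np.linalg.norm(g[2]-g[3]))
s=readout.observe(); print(s["time"],s["eef_pos"])
E
```

```text
[0.39129417 0.17904384 0.32103409] 18.39389827848833 [ 0.8  0.5 -1.3 -1.4 -0.   0.7 -0.1  0.5]
grip 0.4909296780072574 0.21217638305055694
tips 0.595309736355657 0.24688666134366066
widths 0.05548644563779836 0.050622230650401466
8.75 [ 0.47108709 -0.01699634  0.17193801]
```

>>> move_arm:
  plan:
    - [2,15,0,0]
    - [3,30,0,0]
    - [3,40,0,0]
    - [3,40,0,0]
    - [3,40,0,0]
    - [3,35,-10,0]
    - [3,20,-20,0]
    - [0,9,-20,0]
    - [0,0,-15,0]
    - [0,0,0,0]

```text
time: 9.75
eef_pos: [0.4897, 0.2109, 0.1051]
orientation: [0.0, 0.987, 0.159, -0.002]
wrist_force: [-0.1, 0.3, 0.4]
grip_width: 0.996
grasp_force: 0.0
```

>>> move_arm:
  plan:
    - [0,0,-15,0]
    - [0,0,-20,0]
    - [0,0,-20,0]
    - [0,0,-15,0]
    - [0,0,-9,0]
    - [0,0,-5,0]
    - [0,0,0,0]
    - [0,0,0,0]
    - [0,0,0,0]
    - [0,0,0,0]

```text
time: 10.75
eef_pos: [0.4914, 0.2114, 0.0234]
orientation: [-0.0, 0.987, 0.159, 0.0]
wrist_force: [0.5, -0.2, -0.4]
grip_width: 1.0
grasp_force: 0.0
```

>>> move_arm:
  plan:
    - [0,0,0,0]
    - [0,0,0,0]
    - [0,0,0,0]
    - [0,0,0,0]
    - [0,0,0,0]
    - [0,0,0,0]
    - [0,0,0,0]
    - [0,0,0,0]
    - [0,0,0,0]
    - [0,0,0,0]
  hand: 55
  squeeze: 30

```text
time: 11.75
eef_pos: [0.4912, 0.2112, 0.023]
orientation: [-0.0, 0.987, 0.159, 0.0]
wrist_force: [1.0, 1.2, 0.8]
grip_width: 0.604
grasp_force: 7.6
```

>>> move_arm:
  plan:
    - [0,0,3,0]
    - [0,0,8,0]
    - [0,0,12,0]
    - [0,0,18,0]
    - [0,0,22,0]
    - [0,0,25,0]
    - [0,0,25,0]
    - [0,0,20,0]
    - [0,0,12,0]
    - [0,0,5,0]

```text
time: 12.75
eef_pos: [0.4914, 0.2114, 0.1745]
orientation: [-0.0, 0.987, 0.159, 0.001]
wrist_force: [0.3, 0.7, -2.3]
grip_width: 0.605
grasp_force: 7.0
```

```bash
python3 - <<'E'
from h import *
f=vision.grab_frame("top"); g=vision.grab_frame("scene")
im=np.zeros((600,800,3),np.uint8); im[:,:400]=cv2.resize(f["img"][190:340,150:250],None,fx=4,fy=4,interpolation=cv2.INTER_CUBIC)
im[:,400:]=cv2.resize(g["img"][110:260,210:310],None,fx=4,fy=4,interpolation=cv2.INTER_CUBIC); cv2.imwrite("pics/lift.png",im)
for n,F in(("top",f),("scene",g)):
    for r in vision.cut_out("tongs",F)[:2]:
        c=cloud(F,r["mask"]); d=c-readout.observe()["eef_pos"]; t=np.radians(18.4)
        L=np.c_[d[:,0]*np.cos(t)+d[:,1]*np.sin(t)+.105,-d[:,0]*np.sin(t)+d[:,1]*np.cos(t),c[:,2]]
        print(n,r["score"],len(c))
        for a in range(-40,240,25):
            k=(L[:,0]>a/1e3)&(L[:,0]<a/1e3+.025)
            if k.sum()>3: print(a,k.sum(),np.percentile(L[k,1],[5,95]).round(3),np.percentile(L[k,2],[10,50,90]).round(3))
E
```

```text
top 0.69 286
-40 17 [-0.019 -0.007] [0.161 0.169 0.18 ]
-15 110 [-0.019 -0.008] [0.169 0.179 0.181]
10 88 [-0.022 -0.009] [0.169 0.18  0.201]
35 40 [-0.021 -0.017] [0.16  0.172 0.177]
60 16 [-0.026  0.012] [0.002 0.17  0.175]
185 13 [-0.036 -0.032] [0.163 0.17  0.173]
scene 0.7 958
-40 22 [-0.01   0.012] [0.167 0.208 0.214]
-15 216 [-0.022  0.016] [0.164 0.178 0.184]
10 162 [-0.024  0.016] [0.164 0.18  0.205]
35 96 [-0.022  0.02 ] [0.159 0.169 0.179]
60 130 [-0.029  0.022] [0.161 0.17  0.18 ]
85 87 [-0.026  0.028] [0.159 0.172 0.181]
110 29 [0.016 0.086] [0.157 0.168 0.177]
135 59 [-0.033  0.208] [0.002 0.167 0.176]
160 52 [-0.034  0.187] [0.004 0.166 0.176]
185 53 [-0.036 -0.028] [0.16  0.168 0.177]
210 42 [-0.041 -0.032] [0.16  0.168 0.177]
```

View pics/lift.png

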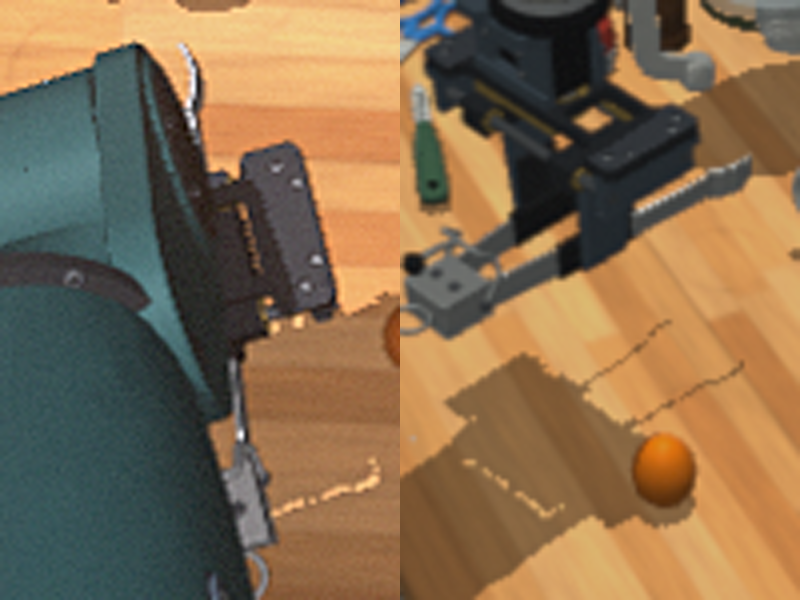

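The tongs are level and held between the fingers, with the hinge at lower left and the tips ahead. Next they go above the egg.

>>> move_arm:
  plan:
    - [0,-5,0,0]
    - [0,-12,0,-1]
    - [0,-20,0,-2]
    - [0,-25,0,-3]
    - [0,-28,0,-3]
    - [0,-28,0,-3]
    - [0,-28,0,-3]
    - [0,-25,0,-2]
    - [-6,-14,0,-1]
    - [-6,-5,0,0]

```text
time: 13.95
eef_pos: [0.4783, 0.0199, 0.1726]
orientation: [0.0, 1.0, 0.001, -0.0]
wrist_force: [0.1, -0.6, -1.5]
grip_width: 0.605
grasp_force: 7.0
```

>>> move_arm:
  plan:
    - [0,-5,0,0]
    - [0,-12,0,-1]
    - [0,-20,0,-1]
    - [0,-25,0,-2]
    - [0,-28,0,-2]
    - [0,-28,0,-2]
    - [0,-28,0,-2]
    - [0,-24,0,-1]
    - [0,-14,0,-1]
    - [0,-6,0,0]

```text
time: 14.95
eef_pos: [0.4792, -0.1696, 0.1729]
orientation: [-0.0, 0.995, -0.103, 0.0]
wrist_force: [0.2, -0.2, -0.5]
grip_width: 0.604
grasp_force: 7.0
```

```bash
python3 - <<'E'
from h import *
g=vision.grab_frame("scene"); f=vision.grab_frame("top")
im=np.zeros((600,800,3),np.uint8); im[:480]=cv2.resize(g["img"][200:320,270:470],None,fx=4,fy=4,interpolation=cv2.INTER_CUBIC); 
im[480:,:]=0; cv2.imwrite("pics/over.png",im)
s=readout.observe(); q=s["orientation"]; M=R.from_quat(q[[1,2,3,0]]).as_matrix(); h=np.arctan2(M[1,0],M[0,0]); p=s["eef_pos"]
print(s["time"],p,np.degrees(h),"tips",p+.110*M[:,0],s["grip_width"])
for n,F in(("scene",g),("top",f)):
    for r in vision.cut_out("egg",F)[:3]: print(n,r["xy"],r["score"],atz(F,[r["xy"]],.082).round(4))
    for r in vision.pinpoint("tongs_tips",F)[:2]: print(n,"tips",r["xy"],round(r["score"],2),atz(F,[r["xy"]],p[2]-.010).round(4))
    c=cloud(F,np.ones((480,640),bool)); d=(c-p)@M; k=(d[:,0]>.085)&(d[:,0]<.13)&(abs(d[:,1])<.06)&(c[:,2]>.135)&(c[:,2]<.19); d=d[k]
    for a in(.085,.1,.115):
        e=d[(d[:,0]>a)&(d[:,0]<a+.015)]; print(n,a,len(e),np.sort(e[:,1]).round(3)[::max(1,len(e)//12)], e[:,2].min().round(3) if len(e) else '')
E
```

```text
15.05 [ 0.47911763 -0.16888289  0.17287407] -11.722777419804768 tips [ 0.58682326 -0.19123231  0.17286461] 0.5996039202203959
scene [359.8, 281.8] 0.87 [[ 0.5862 -0.1965  0.082 ]]
scene [277.2, 227.6] 0.7 [[0.4892 0.056  0.082 ]]
scene tips [362.4, 257.1] 0.95 [[ 0.5889 -0.1942  0.1629]]
scene 0.085 84 [-0.036 -0.032 -0.031 -0.03  -0.029 -0.028  0.028  0.029  0.03   0.031
  0.032  0.033] -0.005
scene 0.1 95 [-0.04  -0.038 -0.036 -0.036 -0.034 -0.034 -0.032  0.033  0.035  0.036
  0.036  0.037  0.038  0.039] -0.007
scene 0.115 83 [-0.04  -0.038 -0.037 -0.037 -0.036 -0.036 -0.034 -0.032  0.034  0.035
  0.037  0.037  0.038  0.039] -0.006
top [255.3, 273.4] 0.55 [[0.4964 0.101  0.082 ]]
top 0.085 0 [] 
top 0.1 9 [0.035 0.035 0.035 0.035 0.036 0.036 0.037 0.037 0.037] -0.003
top 0.115 21 [-0.036 -0.034  0.032  0.032  0.033  0.033  0.033  0.034  0.034  0.034
  0.034  0.035  0.035  0.035  0.035  0.035  0.035  0.036  0.036  0.036
  0.037] -0.002
```

View pics/over.png

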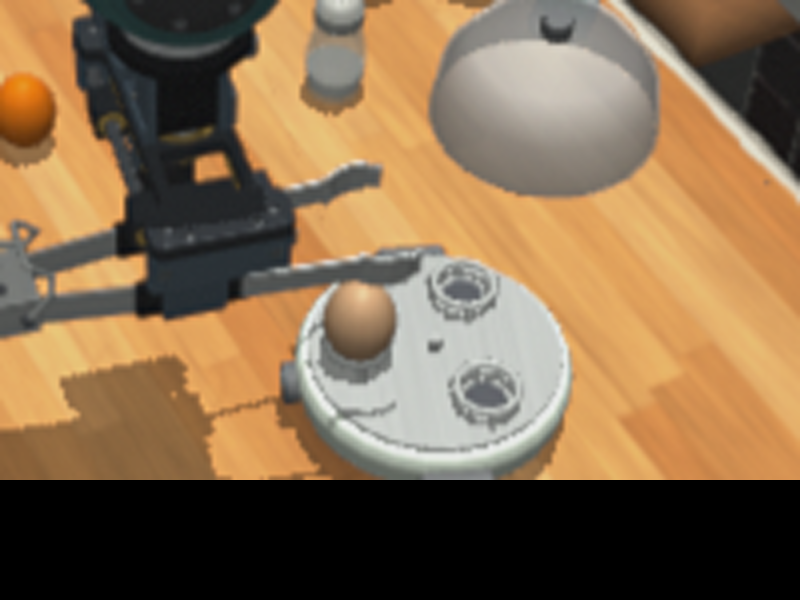

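The picture shows the tips straddling above the egg (egg at crop (360,320), tips at about (365,175) and (420,255)), centred to within 1 to 2 mm. I'll descend straight down.

>>> move_arm:
  plan:
    - [0,0,-4,0]
    - [0,0,-8,0]
    - [0,0,-10,0]
    - [0,0,-11,0]
    - [0,0,-11,0]
    - [0,0,-11,0]
    - [0,0,-10,0]
    - [0,0,-8,0]
    - [0,0,-6,0]
    - [0,0,-2,0]

```text
time: 16.25
eef_pos: [0.4789, -0.1687, 0.0913]
orientation: [-0.0, 0.995, -0.102, -0.0]
wrist_force: [-0.6, -0.4, -1.1]
grip_width: 0.604
grasp_force: 7.0
```

```bash
python3 - <<'E'
from h import *
g=vision.grab_frame("scene")
im=cv2.resize(g["img"][220:320,290:420],None,fx=5,fy=5,interpolation=cv2.INTER_CUBIC); cv2.imwrite("pics/down.png",im)
s=readout.observe(); q=s["orientation"]; M=R.from_quat(q[[1,2,3,0]]).as_matrix(); p=s["eef_pos"]
print(s["time"],p,s["wrist_force"],s["grip_width"])
for r in vision.cut_out("egg",g)[:2]: print(r["xy"],r["score"])
E
```

```text
16.3 [ 0.4789087  -0.16871445  0.09139157] [-0.70776856 -0.53911727 -2.29996637] 0.6031478699878108
[358.3, 277.4] 0.61
[276.8, 226.5] 0.61
```

View pics/down.png

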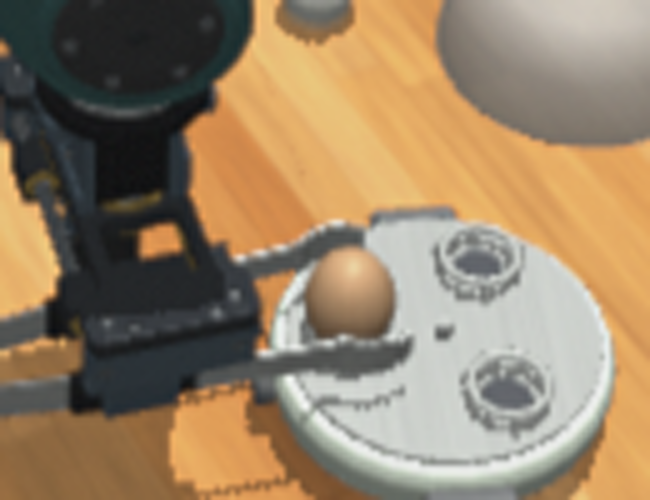

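The egg stands between the tips (crop (350,300)), so I'll close on it.

>>> move_arm:
  plan:
    - [0,0,0,0]
    - [0,0,0,0]
    - [0,0,0,0]
    - [0,0,0,0]
    - [0,0,0,0]
    - [0,0,0,0]
    - [0,0,0,0]
    - [0,0,0,0]
    - [0,0,0,0]
    - [0,0,0,0]
  hand: 30
  squeeze: 40

```text
time: 17.35
eef_pos: [0.4791, -0.1688, 0.092]
orientation: [0.0, 0.995, -0.102, 0.0]
wrist_force: [-0.7, -2.2, -0.8]
grip_width: 0.467
grasp_force: 40.0
```

>>> move_arm:
  plan:
    - [0,0,1,0]
    - [0,0,3,0]
    - [0,0,5,0]
    - [0,0,7,0]
    - [0,0,8,0]
    - [0,0,9,0]
    - [0,0,10,0]
    - [0,0,10,0]
    - [0,0,10,0]
    - [0,0,10,0]

```text
time: 18.35
eef_pos: [0.4791, -0.1688, 0.1659]
orientation: [0.0, 0.995, -0.102, 0.0]
wrist_force: [1.3, 0.1, -2.7]
grip_width: 0.463
grasp_force: 40.0
```

>>> move_arm:
  plan:
    - [0,0,10,0]
    - [0,0,9,0]
    - [0,0,7,0]
    - [0,0,5,0]
    - [0,0,3,0]
    - [0,0,1,0]
    - [0,0,0,0]
    - [0,0,0,0]
    - [0,0,0,0]
    - [0,0,0,0]

```text
time: 19.35
eef_pos: [0.479, -0.1687, 0.1997]
orientation: [-0.0, 0.995, -0.102, -0.0]
wrist_force: [-0.4, -0.4, -1.9]
grip_width: 0.465
grasp_force: 40.0
```

```bash
python3 - <<'E'
from h import *
g=vision.grab_frame("scene")
im=cv2.resize(g["img"][190:310,290:430],None,fx=5,fy=5,interpolation=cv2.INTER_CUBIC); cv2.imwrite("pics/up.png",im)
s=readout.observe(); p=s["eef_pos"]; q=s["orientation"]; M=R.from_quat(q[[1,2,3,0]]).as_matrix()
print(s["time"],p,s["wrist_force"],s["grip_width"],s["grasp_force"],"tips",p+M@[.11,0,.0105])
for r in vision.cut_out("egg",g)[:3]: c=cloud(g,r["mask"]); print(r["xy"],r["score"],np.median(c,0).round(3),c.max(0).round(3))
E
```

```text
19.4 [ 0.47898478 -0.16872407  0.19974183] [-0.821095   -0.14731721 -2.08405552] 0.4628572335577305 39.954981207847595 tips [ 0.58668949 -0.19105918  0.189202  ]
[362.5, 244.1] 0.67 [ 0.583 -0.196  0.209] [ 0.605 -0.173  0.221]
[278.4, 227.3] 0.63 [0.501 0.096 0.044] [0.537 0.172 0.064]
```

View pics/up.png

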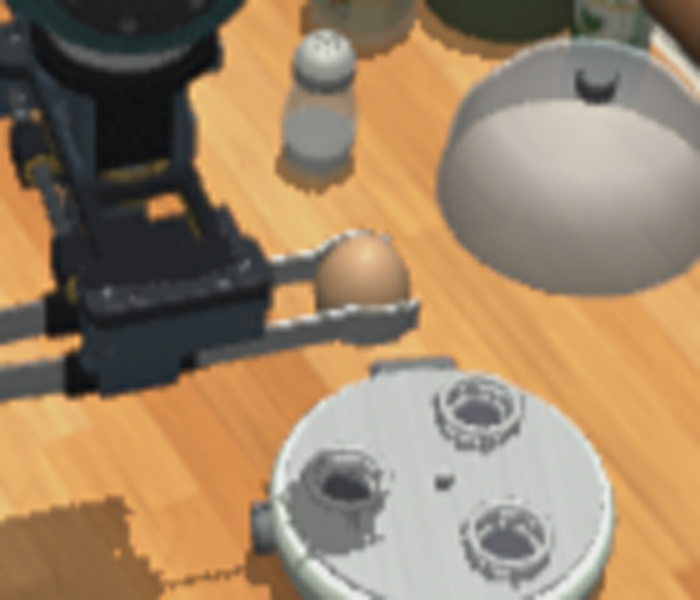

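The egg is held in the tongs at crop (362,275), high above its now empty seat at (340,485). Its top is at z 0.22, so its centre is at about 0.19, and the arm is at rest. I'll hand the job in.

```bash
python3 -c "
from bench import ticket
print(ticket.sign_off())"
```

```text
the job is handed in; nothing more can be done
None
```

I flipped the lock, picked the tongs up by the grips and lifted the egg out of its seat; it is held steady with its centre about 0.19 m above the worktop. The job is handed in at about 19 s; the sign-off returned no verdict.

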